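Pack away the keyed lid of a calorimeter

ROBOT

A 6-joint arm with a two-finger parallel gripper is mounted at the origin on the work surface. World frame = base frame: x ahead of the robot, y to its left, z up, the work surface at z = 0. Lengths are in m, angles in degrees, forces in N, time in s.
With the tool pointing down it reaches from about 0.375 to 0.9 m from the base axis. Payload 3.1 kg.
Tool frame: the origin (TCP) lies on the centre line of the jaws, within the pads' length; the fingertips stand 25 mm ahead of it and the grasp point (between the pads) lies 6 mm ahead of it; z points along the fingers, y is the line along which they close (so a half turn about z gives the same grasp; the last joint's range is limited). The gripper opens to 87 mm and grips with 3 to 60 N. Pads are 19 mm wide; open, the fingers measure 117 mm over their backs; the gripper's body (75 mm by 190 mm) begins 51 mm behind the grasp point.
Start: joints at [-80.816, 30.224, 82.088, -0, 67.689, -10.227], TCP at [0.208, -0.589, 0.248] pointing down, gripper open.
Joint ranges: [-176.69, 176.69], [-43.24, 126.21], [12.49, 139.97], [-82, 262], [0, 151.66], [-163.58, 163.58]. Speed limits (degrees/s): [159.86, 159.86, 180, 180, 180, 180].

INTERFACE

Orientations are given as a 3x3 rotation matrix whose columns are the frame's x, y, z axes.
In Python, from rig import bot, cams, models gives the robot as it stands. The module is installed in compiled form; this text tells all that it offers.
- The arm moves only by the shell command python3 -m handwheel 'ROWS' [OPENING]. ROWS is JSON, a list of rows, each a list of 6 numbers: the shift along the world's x, y, z each as a share of 1 m, from -1 to 1, then the turn, a rotation vector about the world's x, y, z each as a share of 2 rad, from -1 to 1. In form: [[dx, dy, dz, wx, wy, wz], ...]. A call has exactly 8 rows; each row is the pose to reach, as a shift and turn from the pose commanded when the call began; what a row does not reach only later rows make up. A row lasts 1/12 s, in which the tool goes at most 41.7 mm and 7.16 degrees, less where a joint would pass 70% of its speed; a pose out of reach is approached as far as the arm can. A call with a number of a shift or a turn outside -1 to 1 is refused whole. A call with a gripper value outside its range is refused whole. OPENING is the opening, from -1 (shut) to 1 (fully open), so that 0 is half open, set as the call begins (- or left out, the last holds). The fingers move at their own pace and stop on an object; the grip force is fixed at half the most. Time passes only in rows, so rows that repeat a pose let the fingers close, or fill a call up. It gives the time, the measured TCP pose, the force, the opening and the grip force at its end, in the units of the state.
- bot.read_state(): the state, without advancing time (a new reading comes with each control period).
- cams.capture(name): name is "scene" or "top" or "wrist"; returns (picture, depth): 420x560x3 uint8, blue, green, red; 420x560 float32, m along the optical axis (not along the pixel's ray), 0 where there is no reading.
- cams.calibration(name): a dict with "mtx" (3x3 intrinsics, pixels), "dist_coeffs" ([k1, k2, p1, p2, k3] as OpenCV has them; the pictures are not rectified), "R" (3x3) and "t" (3): a world point X has camera coordinates R X + t; the wrist camera has in their place "tool_from_camera" (4x4, takes a point from camera to tool coordinates, whose origin is the TCP and whose axes are the flange's). Camera axes: x right, y down, z forward; pixel columns grow to the right and rows downward; lengths in m; the calibration is good to about 2 mm. A picture is of the moment at which its call begins: read the wrist's pose just before it. calibration takes no time and is no camera call.
- bot.hand_in(): hands the job in; it is judged then, once.
Trained networks look in the newest picture that a camera, given by its name, has taken for a name from the list of things; names that differ only in an ending like _2 or _b are one class to them, and where a whole thing is asked for, a point or a joint stands for the part that bears it (a point fixed in the world has none). Each returns a list of dicts, best first, with "conf" (0 to 1); they miss things now and then, are a little off and sometimes report something else, mostly with a low value. They report only what shows in the picture. A call takes as long as a camera call. They do not tell look-alikes from the thing itself.
- models.spot_in(query, camera): "position" ([column, row] in pixels, amid what is visible of it).
- models.tip_of(query, camera): "position" ([column, row] in pixels: a listed point, or the origin of a listed thing).
The state is a dict: "time_s": time; "joint_positions": joint angles; "qvel": joint speeds; "tau": joint torques, N m; "position": TCP position; "tcp_rot": TCP orientation; "force": force on the tool from outside, world axes, zero at the start; "moment": the same for the moment, N m; "opening": opening from 0.0 (shut) to 1.0 (fully open); "grasp_force": force on a finger pad.
Only numpy, scipy, OpenCV 4.12 (cv2) and the standard library are available. Lean on these libraries where they do the work, as an engineer would, in place of code of your own. Each camera call takes 0.05 s, during which the arm holds its last target. There are 200 camera calls.

TASK

Take the black lid off the calorimeter: it is keyed on, so turn it a little at a time, feeling with light tugs for the position where it lets go, and do not force it. Set the lid down (not dropped) flat on the floor of the wooden tray near its middle, grip up, then set the loose wooden crossbar (not dropped) across the tray above it, fully down in the two end slots and evenly overhanging, and leave everything lying still. Do not disturb the glassware and bottle standing around.

Things in the scene. Friction and masses are not known exactly. Their poses are not given: they have to be found in the camera images.
- calorimeter: Upright round aluminium vessel bolted to the bench: foot 124 mm across, 10 mm high; jacket 100 mm across up to 70 mm; open neck 50 mm across up to 97 mm. Under the lid, out of sight, the neck has a flange of three outward tabs with gaps between, 120 degrees apart; where the gaps lie differs every time and has nothing to do with this body's yaw. Origin: centre of underside, z up.
- neck (a point): Centre of the calorimeter's mouth, 97 mm above the bench. The lid turns about the vertical here. Turned anticlockwise seen from above (positive about z) from its start, it reaches a place where it lets go after 0.2 to 1.3 rad; there is no end stop, the next place is 2.09 rad later. The place is about 0.3 rad wide; there the lid lifts straight up and is clear after 14 mm.
- lid: Black plastic lid, 81 mm across, 55 high, 0.1 to 0.17 kg, resting loosely on the neck, lowest edge 76 mm above the bench. Skirt and flat top from 0 to 27 mm. Three lugs inside the skirt sit under the tabs: pulled up, it rises 3 mm and stops, unless the lugs face the gaps. 3 mm of side play. 5 N is plenty to feel the stop; over 90 N is forcing. Origin: centre of lower edge, z up.
- lid_grip (a point): Middle of the top of the lid's straight grip bar, 55 mm above the lid's origin. The bar is 56 mm long (the lid's x), 14 mm wide (y) and 28 mm high (27 to 55 mm above the lid's origin).
- tray: Wooden open tray fixed to the bench, outside 150 mm (x) by 200 mm (y) by 74 mm high, walls 8 mm, floor top 6 mm above the bench. Each end wall (at +y and -y) has an open-topped slot 18 mm wide in its middle (x = 0), slot bottom 62 mm high. Origin: centre of underside, z up.
- tray_slots (a point): The point midway between the bottoms of the two slots, 62 mm above the tray's underside; same axes as the tray.
- crossbar: Loose straight wooden bar, 232 mm long (x) by 12 mm by 12 mm, about 30 g, lying on the bench to one side. Origin: middle of the underside. Lying in the slots it passes above the lid and stands 16 mm out beyond each end wall.
- crossbar_mid (a point): The centre of the crossbar, 6 mm above its underside; x along its length.
- beaker: Bystander: glass beaker 72 mm across, 95 mm high. Origin at the centre of the underside.
- cup: Bystander: white plastic cup 68 mm across, 80 mm high. Origin at the centre of the underside.
- wash_bottle: Bystander: clear plastic bottle with a white cap, 68 mm across, 170 mm high. Origin at the centre of the underside.
Mind the look-alikes: they are no part of the job. There is more than one size of the crossbar; the one meant has the size given above. What is shaped like the lid but pink is not meant.

How it is judged (in metres and radians):
On the way, in this order (a step that is already met when the one before it is completed fails the run):
1. the lid is lifted clear of the calorimeter (z of lid in the frame of calorimeter above 0.105 m), for 0.1 s.
2. the lid is set down on the tray's floor while still held (z of lid in the frame of tray below 0.012 m and horizontal distance between lid and tray below 0.05 m and angle between lid's own z axis and vertical below 0.12 rad and contact force between the fingers and lid above 0.5 N), for 0.05 s.
3. the crossbar is set into both slots over the lid while still held (z of crossbar_mid in the frame of tray_slots between 0.002 and 0.013 m and horizontal distance between crossbar_mid and tray_slots below 0.02 m and angle between the x axis of crossbar and the y axis of tray, either way round below 0.08 rad and contact force between the fingers and crossbar above 0.5 N), for 0.05 s.
At the end, for the whole second after the job is handed in: Lid flat (0.08 rad), grip up, on the tray floor (edge under 9 mm above the tray's underside), within 50 mm of its middle; crossbar above it, down in both slots (centre 3-9 mm over slot bottoms, within 15 mm of their midpoint, within 0.06 rad of their line); both released and still (z of lid in the frame of tray below 0.009 m and horizontal distance between lid and tray below 0.05 m and angle between lid's own z axis and vertical below 0.08 rad and z of crossbar_mid in the frame of tray_slots between 0.003 and 0.009 m and horizontal distance between crossbar_mid and tray_slots below 0.015 m and angle between the x axis of crossbar and the y axis of tray, either way round below 0.06 rad and linear speed of each of lid, crossbar below 0.01 m/s); the robot touches nothing.
It fails at once if the lid is forced: more than 90 N between it and the calorimeter (contact force between lid and calorimeter above 90 N).
It fails at once if a bystander is moved by more than 25 mm (distance of any of beaker, cup, wash_bottle from where it was at the start of the episode above 0.025 m).
It also fails if it takes over 66 s, if anything falls off the work surface, if the arm or the gripper's body presses on something with over 40 N, if the wrist force passes 120 N, or if a joint passes its speed limit or range.

## Working session

There is one attempt and no reset: what is moved stays moved. The work goes in short steps, Python scripts to look and compute and a shell command to move; the robot and the scene stay as the last step left them, time stands still between calls to the robot, and variables do not carry over. Pictures are saved under pics/ and viewed, at most 10 in all, crops included, and the job is handed in when it is done.

```bash
mkdir -p pics; cat > h.py <<'E'
import numpy as np, cv2
from rig import bot,cams,models
def ray(cam,uv):
    c=cams.calibration(cam); p=cv2.undistortPoints(np.array([[uv]],float),np.array(c["mtx"]),np.array(c["dist_coeffs"]))[0,0]
    return np.array([p[0],p[1],1.])
def toworld(cam,pc,st=None):
    c=cams.calibration(cam)
    if cam=="wrist":
        st=st or bot.read_state(); T=np.array(c["tool_from_camera"])
        return np.array(st["tcp_rot"])@(T[:3,:3]@pc+T[:3,3])+np.array(st["position"])
    return np.array(c["R"]).T@(pc-np.array(c["t"]))
def at(cam,uv,depth): 
    return toworld(cam,ray(cam,uv)*depth)
def onz(cam,uv,z):
    o=toworld(cam,np.zeros(3)); d=toworld(cam,ray(cam,uv))-o
    return o+d*(z-o[2])/d[2]
E
python3 - <<'E'
from h import *
st=bot.read_state(); print(st)
for cam in("scene","top"):
    im,d=cams.capture(cam); cv2.imwrite(f"pics/{cam}0.png",im); np.save(f"{cam}0.npy",d)
    for q in("calorimeter","lid","tray","crossbar","beaker","cup","wash_bottle"):
        for r in models.spot_in(q,cam)[:4]:
            u,v=r["position"]; z=d[int(v),int(u)]
            print(cam,q,round(r["conf"],2),np.round([u,v]),np.round(at(cam,(u,v),z),3) if z>0 else 0)
E
```

```text
{'time_s': 0.0, 'joint_positions': array([-8.08158455e+01,  3.02808892e+01,  8.21565437e+01,  1.99542621e-05,
        6.76876886e+01, -1.02275151e+01]), 'qvel': array([ 0.05823435, -0.00791719,  0.14630118,  0.02821474, -0.01121939,
       -0.0192507 ]), 'tau': array([ 4.94746528e-04, -4.40039492e+01, -1.76596284e+01,  6.34386158e-02,
        5.83374419e-02, -1.70218541e-04]), 'position': array([ 0.20763695, -0.58878589,  0.24655007]), 'tcp_rot': array([[ 9.43155098e-01,  3.32352735e-01, -3.48231358e-04],
       [ 3.32352690e-01, -9.43152714e-01,  2.15583796e-03],
       [ 3.88063291e-04, -2.14902519e-03, -9.99997616e-01]]), 'force': array([0.32793547, 0.01795971, 1.20937892]), 'moment': array([ 0.00246985,  0.00160936, -0.03748124]), 'grasp_force': 0.0, 'opening': 1.001217699601655}
scene calorimeter 0.87 [354. 247.] [0.573 0.247 0.043]
scene lid 0.81 [408. 244.] [0.528 0.422 0.027]
scene lid 0.58 [362. 229.] [0.54  0.261 0.097]
scene tray 0.75 [268. 224.] [ 0.49  -0.027  0.005]
scene tray 0.5 [194. 226.] [ 0.529 -0.268  0.002]
scene crossbar 0.94 [165. 160.] [ 0.244 -0.453 -0.003]

[... 280 characters left out ...]
73 [364. 228.] [0.542 0.268 0.106]
scene wash_bottle 0.7 [192. 220.] [ 0.515 -0.276  0.011]
scene wash_bottle 0.58 [432. 269.] [0.667 0.457 0.113]
top calorimeter 0.62 [195. 221.] [0.505 0.228 0.07 ]
top calorimeter 0.44 [179. 212.] [0.525 0.263 0.128]
top lid 0.76 [129. 216.] [0.523 0.418 0.041]
top lid 0.7 [178. 213.] [0.522 0.265 0.132]
top tray 0.79 [286. 217.] [ 0.517 -0.028  0.007]
top crossbar 0.76 [372. 219.] [ 0.507 -0.278  0.018]
top crossbar 0.74 [287. 216.] [ 0.518 -0.03   0.007]
top beaker 0.95 [216. 127.] [0.784 0.176 0.005]
top cup 0.9 [315. 121.] [ 0.799 -0.116  0.005]
top wash_bottle 0.57 [106. 168.] [0.644 0.458 0.134]
top wash_bottle 0.56 [289. 216.] [ 0.52  -0.035  0.005]
```

```bash
nproc >/dev/null; ls pics
```

```text
scene0.png
top0.png
```

View pics/top0.png

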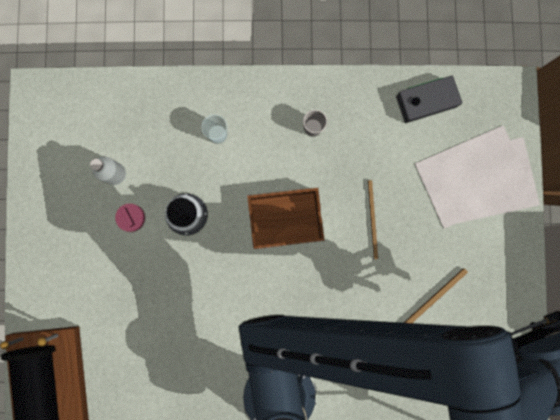

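View pics/scene0.png

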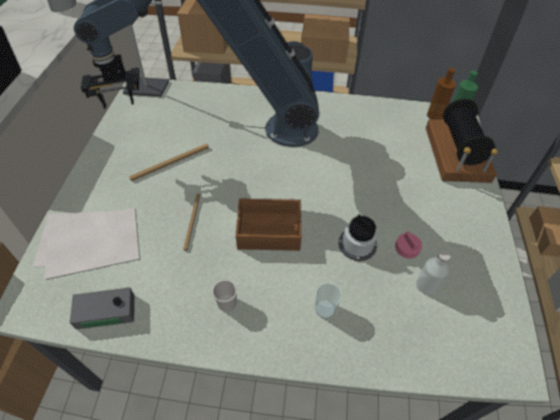

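The lid is at about (182,212) in the top view, with its pink look-alike at (130,217). The tray is at (286,217), a short bar at (373,219) and a longer bar at (435,297).

```bash
python3 - <<'E'
from h import *
print(np.round(cams.calibration("wrist")["tool_from_camera"],3).tolist(), np.round(cams.calibration("wrist")["mtx"],0).tolist())
for n,e in (("bar",[(370,180),(376,259)]),("bar2hid",[(465,268),(400,322)]),):
    a,b=[onz("top",p,.012) for p in e]; print(n,np.round(a,3),np.round(b,3),np.linalg.norm(a-b),np.degrees(np.arctan2(*(b-a)[1::-1])))
a,b=[onz("scene",p,.012) for p in [(132,178),(208,148)]];print("long scene",np.linalg.norm(a-b))
a,b=[onz("scene",p,.012) for p in [(197,195),(187,248)]];print("short scene",np.linalg.norm(a-b),a,b)
c=[onz("top",p,.074) for p in [(248,196),(318,188),(324,241),(253,248)]]
print(np.round(c,3).tolist(),np.mean(c,0)); 
for i in range(4): v=c[(i+1)%4]-c[i]; print(np.linalg.norm(v),np.degrees(np.arctan2(v[1],v[0])))
d=np.load("top0.npy"); im=cv2.imread("pics/top0.png")
P=[]
for v in range(190,240):
    for u in range(155,215):
        if d[v,u]>0:
            p=at("top",(u,v),d[v,u])
            if p[2]>.090: P.append(p)
P=np.array(P); print("lid top region",len(P),P.mean(0),P.min(0),P.max(0))
G=P[P[:,2]>.118]; print(len(G),G.mean(0))
w,V=np.linalg.eigh(np.cov(G[:,:2].T)); print(w,np.degrees(np.arctan2(V[1,1],V[0,1])))
E
```

```text
[[0.001, -0.959, -0.283, 0.078], [1.0, 0.0, 0.001, -0.001], [-0.001, -0.283, 0.959, -0.137], [0.0, 0.0, 0.0, 1.0]] [[324.0, 0.0, 278.0], [0.0, 324.0, 206.0], [0.0, 0.0, 1.0]]
bar [ 0.623 -0.275  0.012] [ 0.392 -0.288  0.012] 0.231033867977436 -176.8573861672586
bar2hid [ 0.362 -0.55   0.012] [ 0.209 -0.354  0.012] 0.24856929533658165 127.9846804518577
long scene 0.3022124648328581
short scene 0.21688695136083752 [ 0.4072339  -0.28593416  0.012     ] [ 0.62307245 -0.26463463  0.012     ]
[[0.572, 0.08, 0.074], [0.593, -0.115, 0.074], [0.445, -0.13, 0.074], [0.428, 0.067, 0.074]] [ 0.50965272 -0.02452084  0.074     ]
0.1964195733001582 -83.92632060029588
0.14861543883191256 -174.42754457350154
0.1977391960752552 95.02261959195386
0.14500560658191725 5.051656281767942Traceback (most recent call last):
  File "<stdin>", line 15, in <module>
  File "h.py", line 13, in at
    return toworld(cam,ray(cam,uv)*depth)
  File "h.py", line 7, in toworld
    c=cams.calibration(cam)
ValueError: time passes only in moves, steps and waits
```

```bash
python3 -m handwheel '[[0.02,0.03,0.01,0,0,-0.06],[0.04,0.05,0.02,0,0,-0.12],[0.06,0.08,0.04,0,0,-0.169],[0.09,0.11,0.05,0,0,-0.169],[0.11,0.14,0.06,0,0,-0.169],[0.14,0.17,0.06,0,0,-0.169],[0.17,0.20,0.06,0,0,-0.169],[0.19,0.23,0.06,0,0,-0.169]]' 1
python3 -m handwheel '[[0.02,0.03,0,0,0,0],[0.05,0.06,0,0,0,0],[0.07,0.09,0,0,0,0],[0.1,0.12,0,0,0,0],[0.12,0.15,0,0,0,0],[0.14,0.18,0,0,0,0],[0.15,0.20,0,0,0,0],[0.15,0.21,0,0,0,0]]'
python3 - <<'E'
from h import *
import pickle
st=bot.read_state(); im,d=cams.capture("wrist"); cv2.imwrite("pics/w1.png",im); np.save("w1.npy",d); pickle.dump(st,open("w1.pkl","wb"))
for q in("tray","crossbar"):
    for r in models.spot_in(q,"wrist")[:4]: print(q,r)
    if q=="crossbar": print(models.tip_of("crossbar_mid","wrist")[:3])
    else: print(models.tip_of("tray_slots","wrist")[:3])
print(st["position"],st["tcp_rot"])
E
```

```text
time_s: 1.47
position: [0.3997, -0.3583, 0.3082]
tcp_rot: [[1.0, 0.001, 0.002], [0.001, -1.0, -0.002], [0.002, 0.002, -1.0]]
force: [0.1, 0.1, -0.5]
opening: 1.001
grasp_force: 0.0
time_s: 2.13
position: [0.5496, -0.1465, 0.3076]
tcp_rot: [[1.0, 0.005, 0.001], [0.005, -1.0, 0.001], [0.001, -0.001, -1.0]]
force: [0.8, -0.2, 0.5]
opening: 1.001
grasp_force: 0.0
tray {'position': [177.0, 200.7], 'conf': 0.91}
tray {'position': [20.2, 9.2], 'conf': 0.25}
[{'position': [177.7, 207.3], 'conf': 0.69}]
crossbar {'position': [375.9, 176.7], 'conf': 0.8}
[{'position': [369.7, 199.4], 'conf': 0.65}]
[ 0.54957416 -0.14654266  0.30758658] [[ 9.99988754e-01  4.50742307e-03  1.47505156e-03]
 [ 4.50650947e-03 -9.99989652e-01  6.22110217e-04]
 [ 1.47784041e-03 -6.15455886e-04 -9.99998719e-01]]
```

View pics/w1.png

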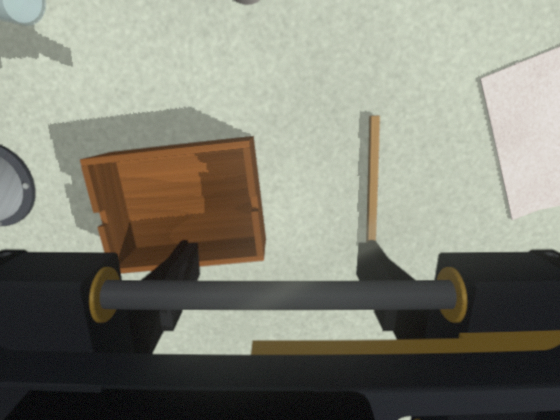

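```bash
python3 -m handwheel '[[0,0.04,0.005,0,0,0],[0,0.08,0.01,0,0,0],[0,0.12,0.02,0,0,0],[0,0.16,0.03,0,0,0],[0,0.2,0.03,0,0,0],[0,0.24,0.03,0,0,0],[0,0.28,0.03,0,0,0],[0,0.31,0.03,0,0,0]]'
python3 -m handwheel '[[0,0.04,0,0,0,0],[0,0.08,0,0,0,0],[0,0.1,0,0,0,0],[0,0.1,0,0,0,0],[0,0.1,0,0,0,0],[0,0.1,0,0,0,0],[0,0.1,0,0,0,0],[0,0.1,0,0,0,0]]'
python3 - <<'E'
from h import *
import pickle
st=bot.read_state(); im,d=cams.capture("wrist"); cv2.imwrite("pics/w2.png",im); np.save("w2.npy",d); pickle.dump(st,open("w2.pkl","wb"))
for r in models.tip_of("lid_grip","wrist")[:3]+models.tip_of("lid","wrist")[:3]: print(r, onz("wrist",r["position"],.131))
print(st["position"])
E
```

```text
time_s: 3.05
position: [0.5477, 0.1616, 0.3379]
tcp_rot: [[1.0, -0.001, 0.001], [-0.001, -1.0, 0.001], [0.001, -0.001, -1.0]]
force: [0.1, -0.3, -0.8]
opening: 1.003
grasp_force: 0.0
time_s: 3.72
position: [0.5482, 0.2587, 0.3376]
tcp_rot: [[1.0, -0.002, -0.0], [-0.002, -1.0, -0.0], [-0.0, 0.0, -1.0]]
force: [-0.7, -1.3, -0.8]
opening: 0.998
grasp_force: 0.0
{'position': [271.8, 204.3], 'conf': 0.8} [0.5264354  0.26657483 0.131     ]
{'position': [152.5, 196.4], 'conf': 0.59} [0.53559249 0.39825953 0.131     ]
{'position': [272.4, 191.1], 'conf': 0.78} [0.54143439 0.26583967 0.131     ]
{'position': [170.0, 185.9], 'conf': 0.76} [0.54740769 0.3776435  0.131     ]
{'position': [118.8, 95.6], 'conf': 0.19} [0.64191849 0.42211653 0.131     ]
[0.54818448 0.25870091 0.33763544]
```

In w1 the tray's rim corners are at (83,160), (252,138), (265,259) and (122,271), with slots near (98,217) and (257,210). The bar's visible end is at (375,115).

```bash
python3 - <<'E'
from h import *
d=np.load("w2.npy")
im=cv2.imread("pics/w2.png"); cv2.imwrite("pics/w2c.png",cv2.resize(im[120:280,180:380],None,fx=4,fy=3.75,interpolation=cv2.INTER_CUBIC))
c=cams.calibration("wrist"); st=bot.read_state()
vv,uu=np.mgrid[120:245,200:350]; dd=d[120:245,200:350].ravel()
uv=np.c_[uu.ravel(),vv.ravel()].astype(float)
p=cv2.undistortPoints(uv[:,None],np.array(c["mtx"]),np.array(c["dist_coeffs"]))[:,0]
pc=np.c_[p,np.ones(len(p))]*dd[:,None]; T=np.array(c["tool_from_camera"])
W=(pc@T[:3,:3].T+T[:3,3])@np.array(st["tcp_rot"]).T+np.array(st["position"])
W=W[dd>0]
print(np.histogram(W[:,2],bins=np.arange(0,.2,.01)))
for lo,hi in((.095,.112),(.118,.145)):
    P=W[(W[:,2]>lo)&(W[:,2]<hi)]; P=P[np.linalg.norm(P[:,:2]-[.53,.266],axis=1)<.06]
    print(len(P),P.mean(0),P.min(0),P.max(0)); (c0,s,a)=cv2.minAreaRect(P[:,:2].astype(np.float32)); print(c0,s,a)
    w,V=np.linalg.eigh(np.cov(P[:,:2].T)); print(np.sqrt(12*w),np.degrees(np.arctan2(V[1,1],V[0,1])))
E
```

```text
(array([8561,  689,   40,   42,   39,   51,  399,  622,   59,   95, 2709,
         82,  146,  555,    0,    0,    0,    0,    0]), array([0.  , 0.01, 0.02, 0.03, 0.04, 0.05, 0.06, 0.07, 0.08, 0.09, 0.1 ,
       0.11, 0.12, 0.13, 0.14, 0.15, 0.16, 0.17, 0.18, 0.19]))
2791 [0.531755   0.26589449 0.10327954] [0.48816175 0.22615215 0.09522554] [0.56845343 0.30616629 0.11199686]
(0.5283112525939941, 0.2661668658256531) (0.07998298853635788, 0.08029596507549286) 89.81517028808594
[0.07202385 0.07793592] 137.7016036394314
716 [0.52956175 0.26601189 0.13004841] [0.50538926 0.24132958 0.11808774] [0.55045902 0.29052063 0.13384026]
(0.5282342433929443, 0.26602816581726074) (0.05577373132109642, 0.014507299289107323) 49.47076416015625
[0.01502351 0.05608068] 49.162414122893466
```

View pics/w2c.png

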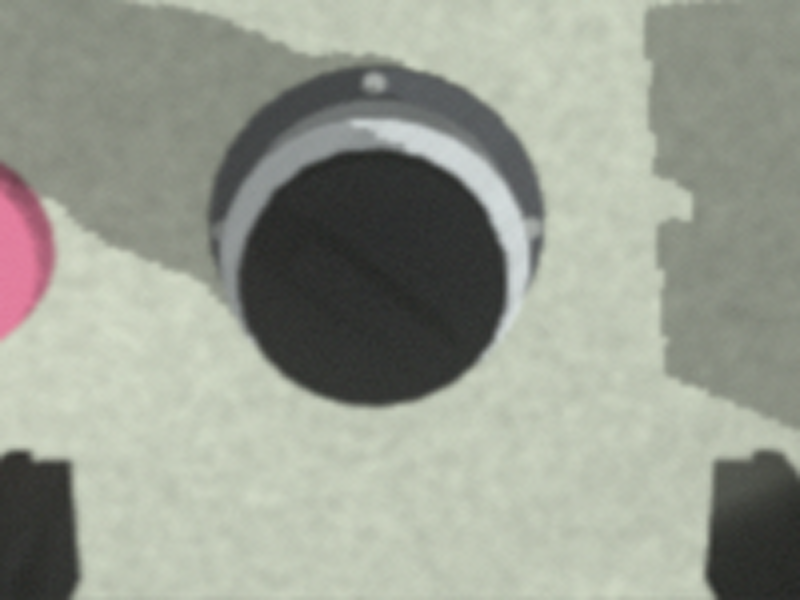

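The crop shows the lid's grip bar running from upper left to lower right, yaw about 49° in the world frame. Its centre is (0.528, 0.266).

```bash
python3 -m handwheel '[[-0.01,0.004,-0.03,0,0,0.062],[-0.02,0.0075,-0.06,0,0,0.124],[-0.02,0.0075,-0.09,0,0,0.186],[-0.02,0.0075,-0.12,0,0,0.248],[-0.02,0.0075,-0.15,0,0,0.31],[-0.02,0.0075,-0.17,0,0,0.372],[-0.02,0.0075,-0.17,0,0,0.431],[-0.02,0.0075,-0.17,0,0,0.431]]' 0
python3 - <<'E'
from h import *
st=bot.read_state();R=st["tcp_rot"];print(st["position"],np.degrees(np.arctan2(R[1,0],R[0,0])),st["joint_positions"])
E
```

```text
time_s: 4.53
position: [0.5268, 0.2674, 0.1658]
tcp_rot: [[0.649, 0.761, -0.004], [0.761, -0.649, -0.001], [-0.003, -0.002, -1.0]]
force: [0.7, -0.3, 0.4]
opening: 0.528
grasp_force: 0.0
[0.52684612 0.26741181 0.16578454] 49.516199557138066 [ 1.60834627e+01  3.36031770e+01  9.12982354e+01 -2.72319520e-03
  5.53186559e+01  5.65690096e+01]
```

```bash
python3 -m handwheel '[[0.001,-0.001,-0.015,0,0,0],[0.001,-0.001,-0.028,0,0,0],[0.001,-0.001,-0.035,0,0,0],[0.001,-0.001,-0.035,0,0,0],[0.001,-0.001,-0.035,0,0,0],[0.001,-0.001,-0.035,0,0,0],[0.001,-0.001,-0.035,0,0,0],[0.001,-0.001,-0.035,0,0,0]]' 0
python3 -m handwheel '[[0,0,0,0,0,0],[0,0,0,0,0,0],[0,0,0,0,0,0],[0,0,0,0,0,0],[0,0,0,0,0,0],[0,0,0,0,0,0],[0,0,0,0,0,0],[0,0,0,0,0,0]]' -1
```

```text
time_s: 5.2
position: [0.5292, 0.2672, 0.1334]
tcp_rot: [[0.651, 0.759, 0.002], [0.759, -0.651, 0.0], [0.001, 0.001, -1.0]]
force: [0.5, 0.8, -0.3]
opening: 0.5
grasp_force: 0.0
time_s: 5.87
position: [0.5288, 0.267, 0.1325]
tcp_rot: [[0.65, 0.76, 0.0], [0.76, -0.65, -0.0], [0.0, 0.0, -1.0]]
force: [0.2, -0.8, -0.0]
opening: 0.162
grasp_force: 30.0
```

```bash
python3 -m handwheel '[[0,0,0,0,0,0.05],[0,0,0,0,0,0.1],[0,0,0,0,0,0.1],[0,0,0.002,0,0,0.1],[0,0,0.004,0,0,0.1],[0,0,0.005,0,0,0.1],[0,0,0.005,0,0,0.1],[0,0,0.005,0,0,0.1]]'
```

```text
time_s: 6.53
position: [0.5282, 0.2669, 0.1358]
tcp_rot: [[0.487, 0.873, -0.002], [0.873, -0.487, -0.0], [-0.001, -0.002, -1.0]]
force: [3.1, 1.9, -18.4]
opening: 0.159
grasp_force: 30.0
```

```bash
python3 -m handwheel '[[0,0,-0.005,0,0,0],[0,0,-0.005,0,0,0.05],[0,0,-0.005,0,0,0.1],[0,0,-0.005,0,0,0.1],[0,0,-0.003,0,0,0.1],[0,0,-0.0005,0,0,0.1],[0,0,-0.0005,0,0,0.1],[0,0,-0.0005,0,0,0.1]]'
```

```text
time_s: 7.2
position: [0.5291, 0.2668, 0.1378]
tcp_rot: [[0.303, 0.953, 0.001], [0.953, -0.303, -0.0], [-0.0, 0.001, -1.0]]
force: [0.4, -1.2, -0.4]
opening: 0.155
grasp_force: 30.0
```

```bash
python3 -m handwheel '[[0,0,0.001,0,0,0],[0,0,0.002,0,0,0],[0,0,0.003,0,0,0],[0,0,0.004,0,0,0],[0,0,0.004,0,0,0],[0,0,0.004,0,0,0],[0,0,0.004,0,0,0],[0,0,0.004,0,0,0]]'
```

```text
time_s: 7.87
position: [0.5289, 0.2669, 0.1411]
tcp_rot: [[0.303, 0.953, 0.0], [0.953, -0.303, -0.0], [-0.0, 0.0, -1.0]]
force: [1.4, -3.2, -3.2]
opening: 0.158
grasp_force: 30.0
```

```bash
python3 -m handwheel '[[0,0,0.002,0,0,0],[0,0,0.004,0,0,0],[0,0,0.006,0,0,0],[0,0,0.008,0,0,0],[0,0,0.010,0,0,0],[0,0,0.012,0,0,0],[0,0,0.014,0,0,0],[0,0,0.015,0,0,0]]'
```

```text
time_s: 8.53
position: [0.5288, 0.2673, 0.1565]
tcp_rot: [[0.303, 0.953, 0.0], [0.953, -0.303, 0.0], [0.001, 0.0, -1.0]]
force: [-1.3, 0.0, -1.8]
opening: 0.155
grasp_force: 30.0
```

```bash
python3 -m handwheel '[[0,0,0.02,0,0,0],[0,0,0.04,0,0,0],[0,-0.02,0.05,0,0,0],[0,-0.06,0.05,0,0,0],[0,-0.1,0.05,0,0,0],[0,-0.14,0.05,0,0,0],[0,-0.18,0.05,0,0,0],[0,-0.2,0.05,0,0,0]]'
cat > seg.py <<'E'
from h import *
import pickle
def cloud(n,box):
    d=np.load(n+".npy"); st=pickle.load(open(n+".pkl","rb")); c=cams.calibration("wrist")
    u0,v0,u1,v1=box; vv,uu=np.mgrid[v0:v1,u0:u1]; dd=d[v0:v1,u0:u1].ravel()
    uv=np.c_[uu.ravel(),vv.ravel()].astype(float)
    p=cv2.undistortPoints(uv[:,None],np.array(c["mtx"]),np.array(c["dist_coeffs"]))[:,0]
    T=np.array(c["tool_from_camera"]); pc=np.c_[p,np.ones(len(p))]*dd[:,None]
    W=(pc@T[:3,:3].T+T[:3,3])@np.array(st["tcp_rot"]).T+np.array(st["position"])
    return W[dd>0]
E
python3 - <<'E'
from seg import *
W=cloud("w1",(60,110,290,290)); P=W[(W[:,2]>.066)&(W[:,2]<.082)&(W[:,0]>.40)&(W[:,1]>-.15)&(W[:,1]<.1)]
print(len(P),cv2.minAreaRect(P[:,:2].astype(np.float32)),np.percentile(P,[1,50,99],axis=0).round(3).tolist())
W=cloud("w1",(340,90,400,250)); g=np.median(W[:,2]); print(g,np.percentile(W[:,2],[5,95,99]))
P=W[(W[:,2]>g+.006)&(W[:,2]<.03)]; print(len(P),cv2.minAreaRect(P[:,:2].astype(np.float32)),P.max(0),P.min(0))
E
```

```text
time_s: 9.2
position: [0.5287, 0.0633, 0.2063]
tcp_rot: [[0.305, 0.952, 0.0], [0.952, -0.305, -0.001], [-0.001, 0.001, -1.0]]
force: [0.5, 0.7, -1.5]
opening: 0.157
grasp_force: 30.0
3549 ((0.5114955902099609, -0.020796574652194977), (0.15058767795562744, 0.20158107578754425), 5.981170177459717) [[0.432, -0.126, 0.066], [0.544, -0.031, 0.074], [0.594, 0.083, 0.076]]
0.0005664672851781183 [-0.00095155  0.01276346  0.28794024]
1193 ((0.5356670618057251, -0.27731597423553467), (0.1784382164478302, 0.01287141628563404), 3.2960498332977295) [ 0.62445011 -0.26633161  0.01446009] [ 0.44625521 -0.28717322  0.00660772]
```

```bash
python3 -m handwheel '[[-0.009,-0.03,0,0,0,-0.06],[-0.017,-0.06,0,0,0,-0.12],[-0.017,-0.084,0,0,0,-0.18],[-0.017,-0.084,-0.01,0,0,-0.24],[-0.017,-0.084,-0.03,0,0,-0.3],[-0.017,-0.084,-0.05,0,0,-0.36],[-0.017,-0.084,-0.07,0,0,-0.42],[-0.017,-0.084,-0.08,0,0,-0.48]]'
python3 -m handwheel '[[0,0,-0.01,0,0,-0.06],[0,0,-0.02,0,0,-0.1],[0,0,-0.03,0,0,-0.1],[0,0,-0.04,0,0,-0.1],[0,0,-0.048,0,0,-0.1],[0,0,-0.054,0,0,-0.1],[0,0,-0.056,0,0,-0.1],[0,0,-0.056,0,0,-0.1]]'
```

```text
time_s: 9.87
position: [0.5107, -0.0169, 0.1243]
tcp_rot: [[0.956, 0.292, -0.003], [0.292, -0.956, 0.001], [-0.002, -0.002, -1.0]]
force: [0.7, -1.0, -1.9]
opening: 0.159
grasp_force: 30.0
time_s: 10.53
position: [0.5115, -0.0169, 0.0695]
tcp_rot: [[0.995, 0.103, -0.001], [0.103, -0.995, 0.0], [-0.001, -0.0, -1.0]]
force: [0.4, -0.0, -1.5]
opening: 0.158
grasp_force: 30.0
```

```bash
python3 -m handwheel '[[0,-0.004,-0.002,0,0,0],[0,-0.004,-0.004,0,0,0],[0,-0.004,-0.005,0,0,0],[0,-0.004,-0.006,0,0,0],[0,-0.004,-0.007,0,0,0],[0,-0.004,-0.008,0,0,0],[0,-0.004,-0.008,0,0,0],[0,-0.004,-0.008,0,0,0]]'
```

```text
time_s: 11.2
position: [0.5118, -0.021, 0.0625]
tcp_rot: [[0.995, 0.103, 0.0], [0.103, -0.995, -0.0], [0.0, 0.0, -1.0]]
force: [-0.7, 0.1, 4.0]
opening: 0.164
grasp_force: 30.0
```

```bash
python3 -m handwheel '[[0,0,0,0,0,0],[0,0,0,0,0,0],[0,0,0,0,0,0],[0,0,0,0,0,0],[0,0,0.01,0,0,0],[0,0,0.03,0,0,0],[0,0,0.06,0,0,0],[0,0,0.09,0,0,0]]' 0
python3 -m handwheel '[[0,0,0.03,0,0,-0.023],[0,-0.02,0.06,0,0,-0.023],[0,-0.06,0.07,0,0,-0.023],[0,-0.1,0.07,0,0,-0.023],[0,-0.12,0.08,0,0,-0.023],[0,-0.12,0.08,0,0,-0.023],[0,-0.12,0.08,0,0,-0.023],[0,-0.12,0.08,0,0,-0.023]]'
python3 - <<'E'
from seg import *
st=bot.read_state(); im,d=cams.capture("wrist"); cv2.imwrite("pics/w3.png",im); np.save("w3.npy",d); pickle.dump(st,open("w3.pkl","wb"))
print(st["position"])
E
```

```text
time_s: 11.87
position: [0.511, -0.0208, 0.1529]
tcp_rot: [[0.995, 0.103, -0.002], [0.103, -0.995, 0.001], [-0.002, -0.001, -1.0]]
force: [1.5, 0.2, 0.2]
opening: 0.493
grasp_force: 0.0
time_s: 12.53
position: [0.511, -0.1401, 0.232]
tcp_rot: [[0.998, 0.056, -0.001], [0.056, -0.998, 0.001], [-0.001, -0.001, -1.0]]
force: [1.4, 0.8, -0.1]
opening: 0.502
grasp_force: 0.0
[ 0.51101241 -0.14007622  0.23200048]
```

View pics/w3.png

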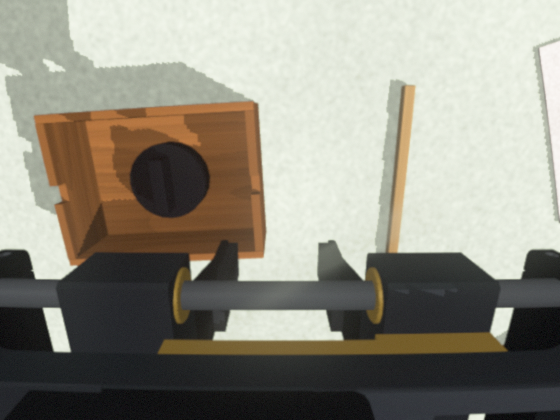

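The lid lies flat near the tray's middle at about (170,178), the slots are at about (62,193) and (257,185), and the bar's far end is at (408,87).

```bash
python3 - <<'E'
from seg import *
W=cloud("w3",(20,80,285,275)); P=W[(W[:,2]>.066)&(W[:,2]<.082)&(W[:,0]>.40)&(W[:,1]>-.15)&(W[:,1]<.1)]
print(len(P),cv2.minAreaRect(P[:,:2].astype(np.float32)))
W=cloud("w3",(370,60,440,250))
P=W[(W[:,2]>.008)&(W[:,2]<.03)]; print(len(P),cv2.minAreaRect(P[:,:2].astype(np.float32)),P[:,2].mean(),P.max(0))
W=cloud("w3",(125,135,215,220)); P=W[(W[:,2]>.05)&(W[:,2]<.07)];print("grip",P.mean(0),P.max(0),cv2.minAreaRect(P[:,:2].astype(np.float32)))
P=W[(W[:,2]>.026)&(W[:,2]<.04)];print("disk",P.mean(0),P[:,2].std(),cv2.minAreaRect(P[:,:2].astype(np.float32)))
E
```

```text
5459 ((0.5107643604278564, -0.02080017328262329), (0.1506044864654541, 0.2008066177368164), 6.140090465545654)
1831 ((0.5301707983016968, -0.27657660841941833), (0.18666985630989075, 0.013165080919861794), 3.0048789978027344) 0.01208800896183762 [ 0.62326144 -0.26616155  0.01482783]
grip [ 0.51108262 -0.02235387  0.05971482] [ 0.53786055 -0.01116367  0.0632797 ] ((0.5097681283950806, -0.021033484488725662), (0.055832043290138245, 0.014890521764755249), 5.856765270233154)
disk [ 0.51332707 -0.02451283  0.03303613] 0.0014662094393341713 ((0.5100901126861572, -0.021063290536403656), (0.0801672488451004, 0.07985122501850128), 3.425058364868164)
```

```bash
python3 -m handwheel '[[0,-0.04,0,0,0,0],[-0.003,-0.08,0,0,0,0],[-0.003,-0.12,-0.02,0,0,0],[-0.003,-0.138,-0.05,0,0,0],[-0.003,-0.138,-0.09,0,0,0],[-0.003,-0.138,-0.13,0,0,0],[-0.003,-0.138,-0.17,0,0,0],[-0.003,-0.138,-0.17,0,0,0]]' 0
python3 -m handwheel '[[0,0,-0.01,0,0,0],[0,0,-0.02,0,0,0],[0,0,-0.03,0,0,0],[0,0,-0.034,0,0,0],[0,0,-0.034,0,0,0],[0,0,-0.034,0,0,0],[0,0,-0.034,0,0,0],[0,0,-0.034,0,0,0]]'
```

```text
time_s: 13.25
position: [0.5035, -0.2733, 0.0526]
tcp_rot: [[0.998, 0.058, -0.016], [0.058, -0.998, 0.013], [-0.015, -0.014, -1.0]]
force: [-0.9, 1.0, -1.8]
opening: 0.496
grasp_force: 0.0
time_s: 13.92
position: [0.5092, -0.2794, 0.0291]
tcp_rot: [[0.998, 0.057, 0.002], [0.057, -0.998, -0.001], [0.001, 0.001, -1.0]]
force: [-0.0, 0.3, 0.1]
opening: 0.499
grasp_force: 0.0
```

```bash
python3 -m handwheel '[[0,0,-0.001,0,0,0],[0,0,-0.001,0,0,0],[0,0,-0.001,0,0,0],[0,0,-0.001,0,0,0],[0,0,-0.001,0,0,0],[0,0,-0.001,0,0,0],[0,0,-0.001,0,0,0],[0,0,-0.001,0,0,0]]' -1
python3 -m handwheel '[[0,0,0.02,0,0,0],[0,0,0.05,0,0,0],[0,0,0.08,0,0,0.06],[0,0,0.11,0,0,0.12],[0,0,0.14,0,0,0.18],[0,0,0.17,0,0,0.24],[0,0,0.17,0,0,0.3],[0,0,0.17,0,0,0.36]]'
python3 -m handwheel '[[0,0.03,0,0,0,0.06],[0,0.07,0,0,0,0.12],[0,0.1,0,0,0,0.18],[0,0.1,0,0,0,0.24],[0,0.1,0,0,0,0.3],[0,0.1,0,0,0,0.36],[0,0.1,0,0,0,0.42],[0,0.1,0,0,0,0.45]]'
python3 - <<'E'
from seg import *
st=bot.read_state(); im,d=cams.capture("wrist"); cv2.imwrite("pics/w4.png",im); np.save("w4.npy",d); pickle.dump(st,open("w4.pkl","wb"))
im,d=cams.capture("top"); cv2.imwrite("pics/t4.png",im); np.save("t4.npy",d)
R=st["tcp_rot"];print(st["position"],np.degrees(np.arctan2(R[1,0],R[0,0])))
E
```

```text
time_s: 14.58
position: [0.5087, -0.2789, 0.027]
tcp_rot: [[0.998, 0.057, -0.0], [0.057, -0.998, 0.0], [-0.0, -0.0, -1.0]]
force: [-0.2, -0.4, -0.1]
opening: 0.132
grasp_force: 30.0
time_s: 15.25
position: [0.5098, -0.2797, 0.1997]
tcp_rot: [[0.709, 0.705, 0.004], [0.705, -0.709, -0.004], [0.001, 0.006, -1.0]]
force: [0.3, 0.1, -1.1]
opening: 0.131
grasp_force: 30.0
time_s: 15.92
position: [0.5085, -0.1786, 0.197]
tcp_rot: [[-0.111, 0.994, -0.0], [0.994, 0.111, 0.0], [0.0, -0.0, -1.0]]
force: [-0.4, -0.0, -0.9]
opening: 0.133
grasp_force: 30.0
[ 0.5085341  -0.1786087   0.19697913] 96.38501462395574
```

View pics/w4.png

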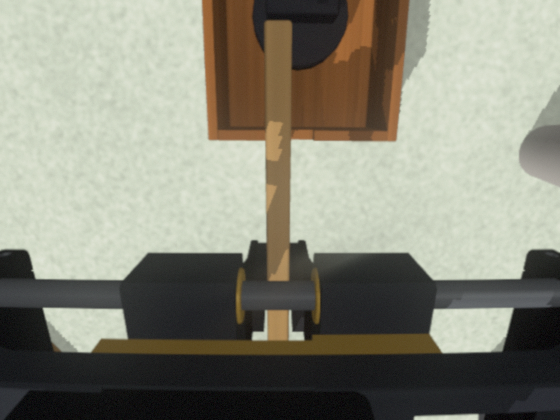

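The bar is held in line with the tool. Its far end is at (278,22), above the tray's near slot.

```bash
python3 - <<'E'
from seg import *
W=cloud("w4",(225,5,325,240)); P=W[(W[:,2]>.165)&(W[:,2]<.20)]
(c,s,a)=cv2.minAreaRect(P[:,:2].astype(np.float32)); print(len(P),c,s,a,np.polyfit(P[:,1],P[:,2],1),P[:,2].mean())
for p in [(266,22),(290,22),(278,22)]: print(onz("wrist",p,.181), toworld("wrist",ray("wrist",p)*np.load("w4.npy")[26,278]))
w,V=np.linalg.eigh(np.cov(P[:,:2].T)); print(np.degrees(np.arctan2(V[1,1],V[0,1])))
print(P[:,1].max(), P[P[:,1]>P[:,1].max()-.01].mean(0), P[P[:,1]<P[:,1].min()+.01].mean(0))
E
```

```text
5658 (0.5009543299674988, -0.1131574958562851) (0.012153293937444687, 0.10020572692155838) 6.326862335205078 [-0.00086187  0.18211264] 0.18220642895848238
[ 0.49124547 -0.06449943  0.181     ] [ 0.49129351 -0.06469324  0.18182025]
[ 0.50145824 -0.06340839  0.181     ] [ 0.50145172 -0.06360679  0.18181513]
[ 0.49635239 -0.06395831  0.181     ] [ 0.4963731  -0.06415474  0.18181909]
96.42060875222526
-0.06305344031808442 [ 0.49609855 -0.06832718  0.18214912] [ 0.50590882 -0.1579053   0.18220383]
```

```bash
python3 -m handwheel '[[0.003,0.035,0,0,0,0],[0.003,0.075,0,0,0,0],[0.003,0.115,0,0,0,0],[0.003,0.145,-0.01,0,0,0],[0.003,0.158,-0.03,0,0,0],[0.003,0.158,-0.055,0,0,0],[0.003,0.158,-0.075,0,0,0],[0.003,0.158,-0.085,0,0,0]]'
python3 -m handwheel '[[0,0,0,0,0,0],[0,0,0,0,0,0],[0,0,0,0,0,0],[0,0,0,0,0,0],[0,0,0,0,0,0],[0,0,0,0,0,0],[0,0,0,0,0,0],[0,0,0,0,0,0]]'
python3 - <<'E'
from seg import *
st=bot.read_state(); im,d=cams.capture("wrist"); cv2.imwrite("pics/w5.png",im); np.save("w5.npy",d); pickle.dump(st,open("w5.pkl","wb"))
R=st["tcp_rot"];print(st["position"],np.degrees(np.arctan2(R[1,0],R[0,0])))
E
```

```text
time_s: 16.68
position: [0.5105, -0.0201, 0.1101]
tcp_rot: [[-0.105, 0.994, -0.003], [0.994, 0.105, 0.001], [0.001, -0.003, -1.0]]
force: [-0.4, -0.4, -0.3]
opening: 0.135
grasp_force: 30.0
time_s: 17.35
position: [0.5119, -0.021, 0.1124]
tcp_rot: [[-0.106, 0.994, 0.001], [0.994, 0.106, -0.0], [-0.0, 0.001, -1.0]]
force: [0.2, -0.1, -0.1]
opening: 0.134
grasp_force: 30.0
[ 0.51187625 -0.02101461  0.11241359] 96.06627419300058
```

View pics/w5.png

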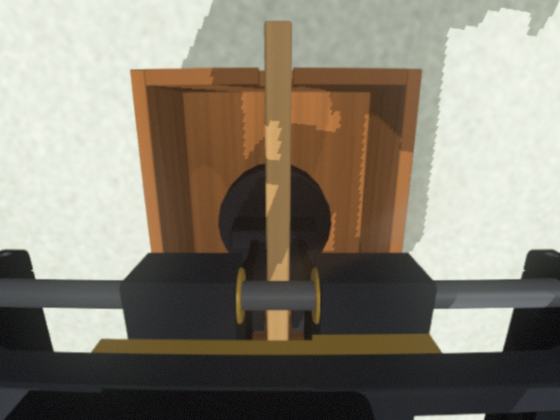

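The bar sits centred over the end slot (slot edges near columns 259 and 293, bar 265–291), so I'll descend gently.

```bash
python3 -m handwheel '[[0,0,-0.004,0,0,0],[0,0,-0.008,0,0,0],[0,0,-0.012,0,0,0],[0,0,-0.015,0,0,0],[0,0,-0.018,0,0,0],[0,0,-0.02,0,0,0],[0,0,-0.021,0,0,0],[0,0,-0.021,0,0,0]]'
```

```text
time_s: 18.07
position: [0.5116, -0.0209, 0.0907]
tcp_rot: [[-0.106, 0.994, -0.001], [0.994, 0.106, 0.0], [0.0, -0.001, -1.0]]
force: [0.7, -0.3, -0.6]
opening: 0.134
grasp_force: 30.0
```

```bash
python3 -m handwheel '[[0,0,-0.001,0,0,0],[0,0,-0.0015,0,0,0],[0,0,-0.002,0,0,0],[0,0,-0.0025,0,0,0],[0,0,-0.003,0,0,0],[0,0,-0.003,0,0,0],[0,0,-0.003,0,0,0],[0,0,-0.003,0,0,0]]'
```

```text
time_s: 18.73
position: [0.5119, -0.021, 0.0889]
tcp_rot: [[-0.106, 0.994, 0.001], [0.994, 0.106, -0.0], [-0.0, 0.001, -1.0]]
force: [-1.4, 0.2, 5.5]
opening: 0.137
grasp_force: 30.0
```

```bash
python3 -m handwheel '[[0,0,0.001,0,0,0],[0,0,0.001,0,0,0],[0,0,0.001,0,0,0],[0,0,0.001,0,0,0],[0,0,0.001,0,0,0],[0,0,0.01,0,0,0],[0,0,0.03,0,0,0],[0,0,0.06,0,0,0]]' -0.3
python3 -m handwheel '[[0,-0.0,0.04,0,0,0],[0,-0.04,0.08,0,0,0],[0,-0.08,0.12,0,0,0],[0,-0.12,0.13,0,0,0],[0,-0.14,0.13,0,0,0],[0,-0.14,0.13,0,0,0],[0,-0.14,0.13,0,0,0],[0,-0.14,0.13,0,0,0]]'
python3 - <<'E'
from seg import *
st=bot.read_state(); im,d=cams.capture("wrist"); cv2.imwrite("pics/w6.png",im); np.save("w6.npy",d); pickle.dump(st,open("w6.pkl","wb"))
print(st["position"])
W=cloud("w6",(120,5,440,290)); P=W[(W[:,2]>.02)&(W[:,2]<.1)]
print(np.histogram(P[:,2],bins=np.arange(.02,.1,.005)))
c=np.array([.5115,-.0208]); ax=np.array([-.1058,.9944]); n=np.array([ax[1],-ax[0]])
Q=P[(abs((P[:,:2]-c)@n)<.008)&(P[:,2]>.069)]; t=(Q[:,:2]-c)@ax; print(len(Q),t.min(),t.max(),np.polyfit(t,Q[:,2],1),np.polyfit(t,(Q[:,:2]-c)@n,1))
E
```

```text
time_s: 19.4
position: [0.51, -0.0206, 0.1471]
tcp_rot: [[-0.106, 0.994, -0.006], [0.994, 0.106, 0.002], [0.002, -0.006, -1.0]]
force: [1.0, 0.0, 0.3]
opening: 0.349
grasp_force: 0.0
time_s: 20.07
position: [0.5109, -0.1605, 0.2779]
tcp_rot: [[-0.105, 0.995, -0.001], [0.995, 0.105, 0.001], [0.001, -0.001, -1.0]]
force: [0.4, 0.4, 0.2]
opening: 0.347
grasp_force: 0.0
[ 0.5109372  -0.16051011  0.27788731]
(array([ 218,  257, 3137,  296,  262,  348,  274,  442,  842,  319, 4699,
        712,    0,    0,    0]), array([0.02 , 0.025, 0.03 , 0.035, 0.04 , 0.045, 0.05 , 0.055, 0.06 ,
       0.065, 0.07 , 0.075, 0.08 , 0.085, 0.09 , 0.095]))
1964 -0.1153718206136324 0.037360658629539106 [-0.00030068  0.07408718] [ 1.83344854e-03 -3.74035030e-05]
```

View pics/w6.png

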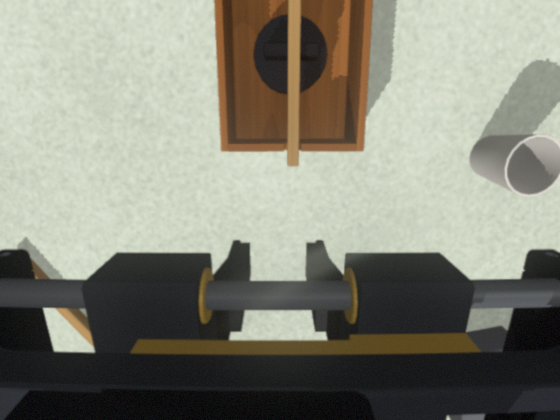

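The bar lies level (top at 74 mm, end at −115 mm from the middle) in both slots above the flat lid, with the near end at (293,160). The arm is clear, so I'll hand in.

```bash
python3 -c "
from rig import bot
print(bot.hand_in())"
```

```text
the job is handed in; nothing more can be done
None
```

The lid came free after about 0.4 rad and is flat near the tray's middle, with the crossbar level and centred in both slots above it; I handed the job in at about 20 s, and hand-in gave no verdict.

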